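# Start the wing screw square with the slotted T-driver

### The arm

A 6-joint arm with a two-finger parallel gripper is mounted at the origin on a cart in front of the work surface, level with it; the furniture and walls round the work are solid. World frame = base frame: x ahead of the robot, y to its left, z up, the work surface at z = 0. Lengths are in m, angles in rad, forces in N, time in s.
With the tool pointing down it reaches from about 0.375 to 0.9 m from the base axis. Payload 3.1 kg.
Tool frame: the origin (TCP) lies at the very end of the fingers, on their centre line; the grasp point (between the pads) lies 19 mm behind it; z points along the fingers, y is the direction in which the jaws open and shut (so a half turn about z gives the same grasp; the last joint's range is limited). The gripper opens to 85 mm and grips with 20 to 120 N. Pads are 22 mm wide; open, the fingers measure 114 mm over their backs; the gripper's body (76 mm by 85 mm) begins 54 mm behind the grasp point. The pads swing forward as they close: fully open they stand 13 mm farther back than shut.
Start: joints at [-1.339, 0.527, 1.433, -0, 1.181, -0.178], TCP at [0.25, -0.573, 0.231] pointing down, gripper open.
Joint ranges: [-3.08, 3.08], [-0.75, 2.2], [0.22, 2.44], [-1.43, 4.57], [0, 2.65], [-2.85, 2.85]. Speed limits (rad/s): [2.79, 2.79, 3.14, 3.14, 3.14, 3.14].

### API

Orientations are given as a unit quaternion [x, y, z, w].
In Python, from station import manip gives the robot as it stands.
- The arm moves only by the tool send_rows, never from a script. Its argument "motion" is a list of rows, each an object with "gripper": the finger opening in mm, from 0 to 85.4; "travel": the shift along the tool's x, y, z in mm, a list of three; "rotation": the turn, a rotation vector about the tool's x, y, z in degrees, a list of three. In form: [{"gripper": gripper, "travel": [x, y, z], "rotation": [ax, ay, az]}, ...]. A call has 1 to 12 rows; each row shifts and turns the commanded pose from where the row before left it, along the tool's axes as they then stand; what a row does not reach is not made up. A row lasts 1/12 s, in which the tool goes at most 41.7 mm and 7.16 degrees, less where a joint would pass 70% of its speed; a pose out of reach is approached as far as the arm can. A call is refused whole if a number of a shift passes 41.7 or a number of a turn 7.16, either way. A call with a gripper value outside its range is refused whole. The fingers move at their own pace and stop on an object; "newtons" is the grip in N (left out, the last holds). Time passes only in rows, so rows that do not move let the fingers close. It gives the time, the measured TCP pose, the force and the opening at its end, in the units of the state.
- manip.sense(): the state, without advancing time (a new reading comes with each control period).
- manip.snapshot(name): name is "scene" or "top"; returns the picture (400x640x3 uint8, red, green, blue); there is no depth.
- manip.calibration(name): a dict with "fx", "fy", "cx", "cy" (pixels), "k1" (the pictures are not rectified: a ray, as slopes to the right and down, at radius r is drawn at 1 + k1 r^2 times it, then the intrinsics apply), "cam_to_world" (4x4, takes a point from camera to world coordinates). Camera axes: x right, y down, z forward; pixel columns grow to the right and rows downward; lengths in m; the calibration is good to about 2 mm. A picture is of the moment at which its call begins. calibration takes no time and is no camera call.
- manip.sign_off(): hands the job in, once; it reports no verdict.
The state is a dict: "t": time; "q": joint angles; "qd": joint speeds; "tau": joint torques, N m; "tcp_pos": TCP position; "tool_rot": TCP orientation; "force": force on the tool from outside, world axes, zero at the start; "ft_torque": the same for the moment, N m; "finger_gap": opening from 0.0 (shut) to 1.0 (fully open).
Only numpy, scipy, OpenCV 4.12 (cv2) and the standard library are available. Lean on these libraries where they do the work, as an engineer would, in place of code of your own. Each camera call takes 0.05 s, during which the arm holds its last target. There are 200 camera calls.

### The job

Take the T-handled driver with the slotted foot and set it down upright over the wing screw on the base plate, so that both wings are in its slot and its foot sits on the washer. Only then turn it with the driver about a quarter turn clockwise (seen from above), keeping the driver square, then let go and leave the driver standing on the screw. Leave the round-knobbed driver alone.

Things in the scene. Friction and masses are not known exactly. Their poses are not given: they have to be found in the camera images.
- wing_driver_handle (a point): Loose T-driver (0.2 kg) standing on its foot: centre of its black handle bar, 76 mm along x, 16 thick in y, 22 high, on the driver's upright z axis, 95 mm above the underside of the foot. Below: steel stem, flange 56 mm wide, and a foot of two jaws (42 x 42 mm over all) with a straight slot between them along x, parallel to the bar: 24 mm wide, 32 deep, open at both ends.
- wing_screw_seat (a point): On the axis of the upright brass wing screw, at the top of its washer (62 mm wide, fixed, 16 mm above the table), where the driver's foot sits. The wings form a bar 44 mm long along x (turns with the screw), 9 thick in y, reaching 27 mm above this point; z up. Stands at the right end of a fixed dark plate 76 x 190 x 12 mm; on it, 108 mm from the screw, a mirror mount 81 mm above the table.
- wing_screw (a joint): Angle the wing screw has turned, rad: 0 at the start, growing clockwise seen from above; it turns stiffly (0.12 N m), stays where it is left, and has no stop within half a turn clockwise. With the wings in the slot the driver has up to about 0.35 rad of play before it carries the screw along.
- knob_driver_centre (a point): Centre (42 mm above its underside) of the other loose driver, which does not fit: round foot 36 mm wide, round black knob 40 mm wide on top, 84 mm high, standing upright. To be left alone.
Not all that is in view belongs to the job. What is shaped like the part that bears wing_driver_handle but purple is not meant.

How it is judged:
By the outcome, as a careful person would: the job done as asked, in the order asked, and still so for the second after the job is handed in, with the robot touching nothing.
It also fails if it takes over 48 s, if anything falls off the work surface, if the arm or the gripper's body presses on something with over 40 N, if the wrist force passes 120 N, or if a joint passes its speed limit or range.

## Working session

There is one attempt and no reset: what is moved stays moved. The work goes in short steps, Python scripts to look and compute and a tool call to move; the robot and the scene stay as the last step left them, time stands still between calls to the robot, and variables do not carry over. Pictures are saved under pics/ and viewed, about 8 in all and at most 12, crops included, and the job is handed in when it is done.

Besides the shell and the picture viewer there is one more tool, called as a command line: name --argument value ..., lists and objects as JSON in quotes. send_rows: Moves the arm, as the interface text tells. Its arguments: {"type":"object","properties":{"motion":{"type":"array","items":{"type":"object","properties":{"gripper":{"type":"number"},"travel":{"type":"array","items":{"type":"number"}},"rotation":{"type":"array","items":{"type":"number"}}}}},"newtons":{"type":"number"}},"required":["motion"]}

```bash
mkdir -p pics
cat > h.py <<'E'
import numpy as np, cv2
from station import manip
def ray(cam,u,v):
    c=manip.calibration(cam); K=np.array([[c['fx'],0,c['cx']],[0,c['fy'],c['cy']],[0,0,1.]])
    p=cv2.undistortPoints(np.array([[[u,v]]],float),K,np.array([c['k1'],0,0,0,0.]))[0,0]
    T=np.array(c['cam_to_world']); d=T[:3,:3]@[p[0],p[1],1]
    return T[:3,3],d/np.linalg.norm(d)
def onplane(cam,u,v,z):
    o,d=ray(cam,u,v); return o+d*(z-o[2])/d[2]
def proj(cam,P):
    c=manip.calibration(cam); T=np.linalg.inv(np.array(c['cam_to_world'])); p=T[:3,:3]@np.array(P)+T[:3,3]
    s=p[:2]/p[2]; s=s*(1+c['k1']*(s@s)); return np.array([s[0]*c['fx']+c['cx'],s[1]*c['fy']+c['cy']])
def tri(u1,u2):
    (o1,d1),(o2,d2)=ray('scene',*u1),ray('top',*u2)
    s=np.linalg.lstsq(np.c_[d1,-d2],o2-o1,rcond=None)[0]; a=o1+d1*s[0];b=o2+d2*s[1]; return (a+b)/2,np.linalg.norm(a-b)
def snap(cam,name):
    im=cv2.cvtColor(manip.snapshot(cam),cv2.COLOR_RGB2BGR); cv2.imwrite(f'pics/{name}.png',im); return im
E
python3 - <<'E'
from h import *
snap('scene','s0');snap('top','t0')
np.set_printoptions(precision=3,suppress=True)
for c in('scene','top'): print(manip.calibration(c))
print(manip.sense())
E
```

```text
{'fx': 441.2390815046882, 'fy': 441.2390815046882, 'cx': 312.93880908084867, 'cy': 196.22588315560725, 'k1': 0.014062966194906847, 'cam_to_world': array([[-0.866, -0.26 ,  0.426,  0.125],
       [-0.499,  0.474, -0.725,  0.585],
       [-0.013, -0.841, -0.54 ,  0.599],
       [ 0.   ,  0.   ,  0.   ,  1.   ]])}
{'fx': 369.62538394235565, 'fy': 369.62538394235565, 'cx': 320.872248800503, 'cy': 193.01487213566563, 'k1': 0.018482284827236423, 'cam_to_world': array([[-0.029, -0.984,  0.175,  0.384],
       [-0.999,  0.025, -0.027, -0.118],
       [ 0.023, -0.176, -0.984,  0.924],
       [ 0.   ,  0.   ,  0.   ,  1.   ]])}
{'t': 0.1, 'q': array([-1.339,  0.528,  1.434,  0.   ,  1.181, -0.179]), 'qd': array([-0.   ,  0.   , -0.004, -0.001, -0.   ,  0.   ]), 'tau': array([  0.   , -44.33 , -17.859,  -0.   ,   0.004,  -0.   ]), 'tcp_pos': array([ 0.249, -0.572,  0.23 ]), 'tool_rot': array([ 0.979,  0.204, -0.   , -0.001]), 'force': array([-0.63 ,  0.453, -0.007]), 'ft_torque': array([-0.006,  0.005,  0.048]), 'finger_gap': 1.0026548797822363}
```

View pics/s0.png

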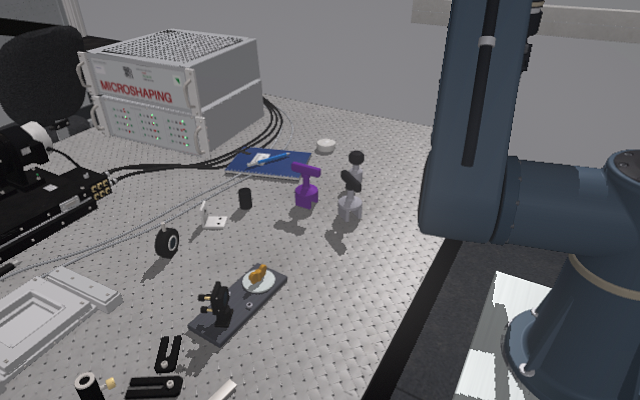

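View pics/t0.png

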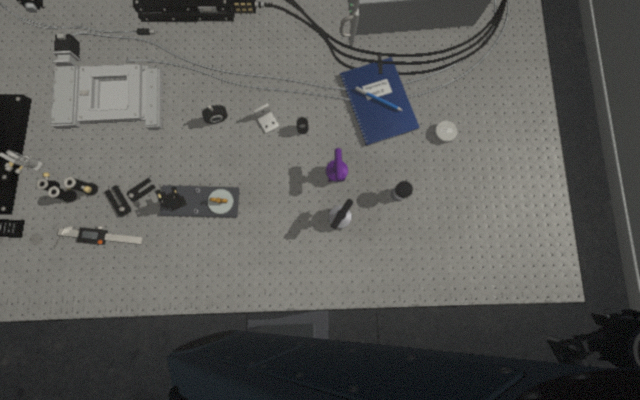

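The scene view shows the driver at (350,195), the purple decoy at (306,187), the knob driver at (356,165) and the screw at (258,275). In the top view they are at (342,214), (338,170), (403,190) and (220,201).

```bash
cat > m.py <<'E'
from h import *
np.set_printoptions(precision=4,suppress=True)
def blob(im,mask,box):
    x0,y0,x1,y1=box; m=np.zeros(mask.shape,np.uint8); m[y0:y1,x0:x1]=mask[y0:y1,x0:x1]
    n,l,s,c=cv2.connectedComponentsWithStats(m); i=1+np.argmax(s[1:,4]); m=(l==i).astype(np.uint8)
    ct=max(cv2.findContours(m,0,1)[0],key=cv2.contourArea)
    return c[i],cv2.minAreaRect(ct),s[i]
E
python3 - <<'E'
from m import *
s=cv2.imread('pics/s0.png');t=cv2.imread('pics/t0.png')
hs,ht=[cv2.cvtColor(i,cv2.COLOR_BGR2HSV) for i in(s,t)]
dark=lambda h:(h[...,2]<60).astype(np.uint8)
br=lambda h:((h[...,1]>120)&(h[...,0]<28)&(h[...,0]>8)&(h[...,2]>90)).astype(np.uint8)
wash=lambda h:((h[...,2]>165)).astype(np.uint8)
a=blob(s,dark(hs),(338,166,364,194));b=blob(t,dark(ht),(325,192,358,235))
print('handle',a,b,tri(a[0],b[0]))
for z in(.095,.106): print(onplane('top',*b[0],z))
for e in(-1,1):
  pts=cv2.boxPoints(b[1]); print([onplane('top',*p,.106) for p in pts]) if e>0 else 0
a=blob(s,br(hs),(240,255,280,295));b=blob(t,br(ht),(200,185,240,220))
print('wing',a,b,tri(a[0],b[0])); print([onplane('top',*p,.043) for p in cv2.boxPoints(b[1])])
b=blob(t,wash(ht),(200,185,240,220)); print('washer',b,onplane('top',*b[1][0],.016))
b=blob(t,dark(ht),(390,178,416,203)); print('knob',b,onplane('top',*b[0],.075))
a=cv2.resize(t[160:250,150:420],None,fx=2.9,fy=2.9,interpolation=2)
b=cv2.resize(s[140:300,220:380],None,fx=2,fy=2,interpolation=2)
o=np.zeros((590,790,3),np.uint8);o[:261,:783]=a;o[265:585,:320]=b;
o[265:585,330:650]=cv2.resize(t[185:249,310:374],(320,320),interpolation=2)
cv2.imwrite('pics/c0.png',o)
E
```

```text
handle (array([350.4628, 181.5041]), ((349.2500305175781, 182.25001525878906), (26.16295051574707, 12.727920532226562), 45.0), array([341, 170,  20,  22, 242], dtype=int32)) (array([340.9577, 213.8889]), ((341.13519287109375, 213.4677734375), (6.87877893447876, 32.23199462890625), 31.607501983642578), array([331, 200,  21,  29, 189], dtype=int32)) (array([ 0.4819, -0.1856,  0.0941]), np.float64(0.002573116211563946))
[ 0.4829 -0.1851  0.095 ]
[ 0.4816 -0.1842  0.106 ]
[array([ 0.4567, -0.1584,  0.106 ]), array([ 0.5173, -0.1984,  0.106 ]), array([ 0.5088, -0.2112,  0.106 ]), array([ 0.4484, -0.1711,  0.106 ])]
wing (array([257.514 , 273.8603]), ((258.5807800292969, 273.6038513183594), (10.61240005493164, 20.69856834411621), 52.12501525878906), array([249, 265,  17,  19, 179], dtype=int32)) (array([218.4468, 199.8511]), ((218.5, 200.0), (4.0, 15.0), 90.0), array([211, 198,  16,   5,  47], dtype=int32)) (array([0.5316, 0.1055, 0.0308]), np.float64(0.002675269078194157))
[array([0.5357, 0.1208, 0.043 ]), array([0.5348, 0.0852, 0.043 ]), array([0.5251, 0.0851, 0.043 ]), array([0.5261, 0.1206, 0.043 ])]
washer (array([221.3714, 208.2571]), ((221.29232788085938, 208.3385009765625), (4.713319778442383, 16.124515533447266), 82.87498474121094), array([213, 205,  17,   7,  35], dtype=int32)) [0.514  0.1025 0.016 ]
knob (array([403.14, 189.26]), ((403.25006103515625, 189.25001525878906), (14.849241256713867, 15.55634880065918), 45.0), array([395, 182,  17,  16, 200], dtype=int32)) [ 0.5396 -0.335   0.075 ]
```

View pics/c0.png

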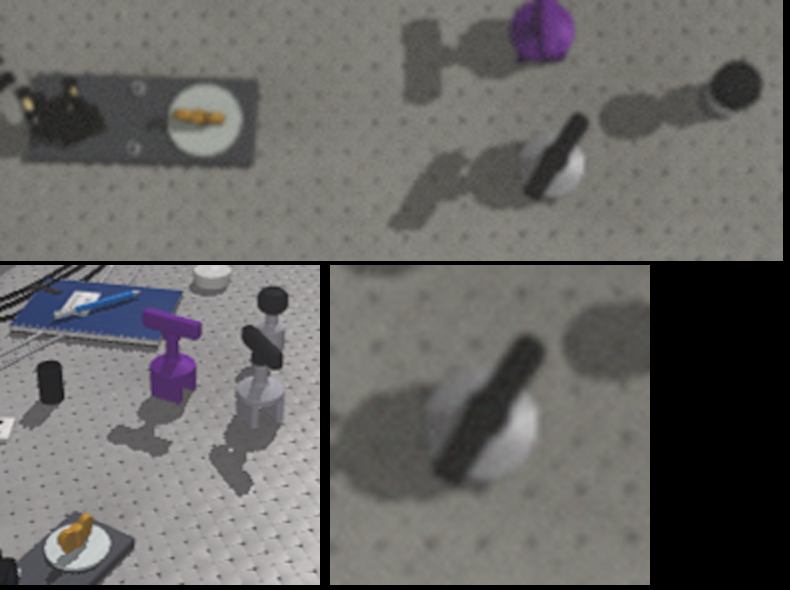

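The crop shows the driver upright with its bar at about −33° in world coordinates. The wings lie roughly along world y, and the washer centre is near top pixel (220.7,201.4). Next I refine the washer and wing measurements and the bar angle.

Run:
```python
from m import *
s=cv2.imread('pics/s0.png');t=cv2.imread('pics/t0.png')
hs,ht=[cv2.cvtColor(i,cv2.COLOR_BGR2HSV) for i in(s,t)]
def ell(h,box,thr):
    x0,y0,x1,y1=box; m=((h[...,2]>thr)).astype(np.uint8); k=np.zeros_like(m);k[y0:y1,x0:x1]=m[y0:y1,x0:x1]
    ct=max(cv2.findContours(k,0,1)[0],key=cv2.contourArea); return cv2.fitEllipse(cv2.convexHull(ct))
for thr in(100,115,130):
    e=ell(ht,(204,188,237,216),thr);f=ell(hs,(240,262,280,296),thr+20);print(e,f,onplane('top',*e[0],.016),onplane('scene',*f[0],.016))
def pca(h,mask,box,z):
    x0,y0,x1,y1=box; v,u=np.nonzero(mask[y0:y1,x0:x1]); P=np.array([onplane('top',a+x0,b+y0,z)[:2] for a,b in zip(u,v)])
    c=P.mean(0);d=np.linalg.svd(P-c)[2][0];q=(P-c)@d;return c,(P.min(0)+P.max(0))/2,np.degrees(np.arctan2(d[1],d[0])),q.max()-q.min(),len(P)
w=((ht[...,1]>90)&(ht[...,0]<28)&(ht[...,0]>8)).astype(np.uint8)
print('wing',pca(ht,w,(204,188,237,216),.04))
print('bar',pca(ht,(ht[...,2]<60),(327,195,356,232),.106))
p=((ht[...,1]>80)&(ht[...,0]>125)&(ht[...,0]<165)); print('purple',pca(ht,p,(320,140,360,190),.1))
```

```text
((220.12355041503906, 200.95912170410156), (25.079662322998047, 26.053600311279297), 74.16510772705078) ((259.17138671875, 268.2491149902344), (39.81912612915039, 48.95361328125), 16.16009521484375) [0.5324 0.1057 0.016 ] [0.5473 0.0782 0.016 ]
((220.2052001953125, 200.945556640625), (24.41941261291504, 25.64484214782715), 59.16741943359375) ((259.54412841796875, 280.50079345703125), (21.227479934692383, 31.27020835876465), 74.85342407226562) [0.5324 0.1055 0.016 ] [0.5266 0.1057 0.016 ]
((219.96255493164062, 201.00405883789062), (23.771772384643555, 24.771156311035156), 69.02556610107422) ((260.2729187011719, 280.4013366699219), (20.698448181152344, 28.833770751953125), 72.73915100097656) [0.5323 0.1061 0.016 ] [0.5256 0.1048 0.016 ]
wing (array([0.5313, 0.1048]), array([0.531 , 0.1049]), np.float64(-97.3150530208226), np.float64(0.03860505485866674), 62)
bar (array([ 0.4817, -0.1842]), array([ 0.4816, -0.1845]), np.float64(144.27178630652145), np.float64(0.07244680096441841), 189)
purple (array([ 0.5891, -0.1796]), array([ 0.5969, -0.1795]), np.float64(172.60176733632147), np.float64(0.07498140674331627), 421)
```

send_rows --motion '[{"gripper": 85,"travel": [30.7,-21.8,0],"rotation": [0,0,0]},{"gripper": 85,"travel": [30.7,-21.8,0],"rotation": [0,0,0]},{"gripper": 85,"travel": [30.7,-21.8,0],"rotation": [0,0,0]},{"gripper": 85,"travel": [30.7,-21.8,0],"rotation": [0,0,0]},{"gripper": 85,"travel": [30.7,-21.8,0],"rotation": [0,0,0]},{"gripper": 85,"travel": [30.7,-21.8,0],"rotation": [0,0,0]},{"gripper": 85,"travel": [30.7,-21.8,0],"rotation": [0,0,0]},{"gripper": 85,"travel": [30.7,-21.8,0],"rotation": [0,0,0]},{"gripper": 85,"travel": [30.7,-21.8,0],"rotation": [0,0,0]},{"gripper": 85,"travel": [30.7,-21.8,0],"rotation": [0,0,0]},{"gripper": 85,"travel": [30.7,-21.8,0],"rotation": [0,0,0]},{"gripper": 85,"travel": [30.7,-21.8,0],"rotation": [0,0,0]}]' --newtons 70

```text
t: 1.1
tcp_pos: [0.4833, -0.1841, 0.2311]
tool_rot: [0.979, 0.204, -0.0, -0.0]
force: [0.0, -0.8, -0.4]
finger_gap: 0.999
```

send_rows --motion '[{"gripper": 85,"travel": [0,0,0],"rotation": [0,0,-7.16]},{"gripper": 85,"travel": [0,0,0],"rotation": [0,0,-7.16]},{"gripper": 85,"travel": [0,0,0],"rotation": [0,0,-7.16]},{"gripper": 85,"travel": [0,0,0],"rotation": [0,0,-7.16]},{"gripper": 85,"travel": [0,0,0],"rotation": [0,0,-7.16]},{"gripper": 85,"travel": [0,0,0],"rotation": [0,0,-7.16]},{"gripper": 85,"travel": [0,0,0],"rotation": [0,0,-7.16]},{"gripper": 85,"travel": [0,0,0],"rotation": [0,0,-7.16]},{"gripper": 85,"travel": [0,0,0],"rotation": [0,0,-7.16]},{"gripper": 85,"travel": [0,0,0],"rotation": [0,0,-7.16]}]'

```text
t: 1.93
tcp_pos: [0.4826, -0.1858, 0.2309]
tool_rot: [0.672, 0.74, -0.0, -0.0]
force: [-0.1, -0.7, -0.1]
finger_gap: 0.993
```

send_rows --motion '[{"gripper": 85,"travel": [0,0,0],"rotation": [0,0,-7.16]},{"gripper": 85,"travel": [0,0,0],"rotation": [0,0,-7.16]},{"gripper": 85,"travel": [0,0,0],"rotation": [0,0,-7.16]},{"gripper": 85,"travel": [0,0,0],"rotation": [0,0,-7.16]},{"gripper": 85,"travel": [0,0,0],"rotation": [0,0,-7.16]},{"gripper": 85,"travel": [0,0,0],"rotation": [0,0,-7.16]},{"gripper": 85,"travel": [0,0,0],"rotation": [0,0,-7.16]},{"gripper": 85,"travel": [0,0,0],"rotation": [0,0,0]}]'

```text
t: 2.6
tcp_pos: [0.4826, -0.1858, 0.231]
tool_rot: [0.298, 0.955, 0.0, -0.0]
force: [-0.2, 0.7, -0.8]
finger_gap: 0.996
```

```bash
cat >> m.py <<'E'
from scipy.spatial.transform import Rotation as R
def st(goal=None):
    s=manip.sense(); r=R.from_quat(s['tool_rot']); M=r.as_matrix()
    print('t',s['t'],'tcp',s['tcp_pos'],'alpha',np.degrees(np.arctan2(M[1,0],M[0,0])),'zaxis',M[:,2],'F',s['force'],'T',s['ft_torque'],'gap',s['finger_gap']*85.4,'q',s['q'])
    if goal is not None: print('tool-shift mm',1000*M.T@(np.array(goal)-s['tcp_pos']))
    return s,M
E
python3 -c "
from m import *
st([.482,-.185,.076])"
```

```text
t 2.6 tcp [ 0.4826 -0.1858  0.231 ] alpha 145.37327780099895 zaxis [-0.0008  0.0005 -1.    ] F [-0.1547  0.6635 -0.7912] T [-0.0436  0.0667  0.0409] gap 85.02229410655195 q [-0.5839  0.3838  1.7003 -0.      1.0584 -1.5503]
tool-shift mm [  0.8083   0.3487 154.9544]
```

send_rows --motion '[{"gripper": 85,"travel": [0.8,0.3,25]},{"gripper": 85,"travel": [0,0,25]},{"gripper": 85,"travel": [0,0,25]},{"gripper": 85,"travel": [0,0,25]},{"gripper": 85,"travel": [0,0,20]},{"gripper": 85,"travel": [0,0,15]},{"gripper": 85,"travel": [0,0,12]},{"gripper": 85,"travel": [0,0,8]},{"gripper": 85,"travel": [0,0,0]}]'

```text
validation failed for argument at $.mo...
```

send_rows --motion '[{"gripper": 40},{"gripper": 30},{"gripper": 24},{"gripper": 20},{"gripper": 17},{"gripper": 14},{"gripper": 10},{"gripper": 8},{"gripper": 8},{"gripper": 8}]'

```text
validation failed for argument at $.mo...
```

```bash
python3 -c "
from m import *
st()
a=snap('scene','s1');b=snap('top','t1')
o=np.hstack([cv2.resize(a[110:250,270:420],(400,373)),cv2.resize(b[160:250,292:388],(398,373))]);cv2.imwrite('pics/c1.png',o)"
```

```text
t 2.6 tcp [ 0.4826 -0.1858  0.231 ] alpha 145.37327780099895 zaxis [-0.0008  0.0005 -1.    ] F [-0.1547  0.6635 -0.7912] T [-0.0436  0.0667  0.0409] gap 85.02229410655195 q [-0.5839  0.3838  1.7003 -0.      1.0584 -1.5503]
```

View pics/c1.png

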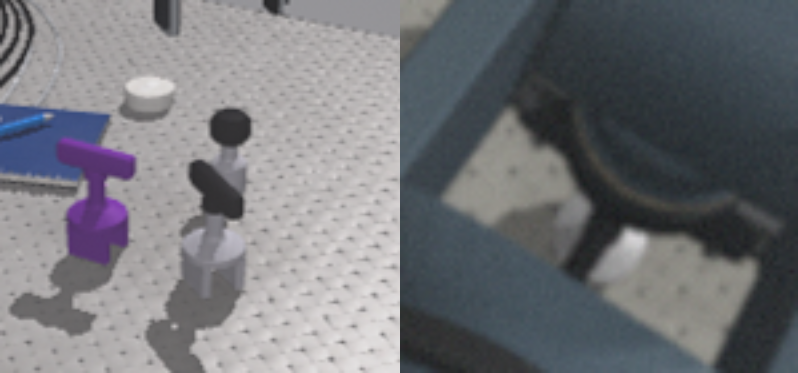

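Every row needs all its fields, so both moves were refused and the arm has not moved. The picture shows the gripper above and square to the bar. I'll resend with full rows.

send_rows --motion '[{"gripper": 85,"travel": [0.8,0.3,25],"rotation": [0,0,0]},{"gripper": 85,"travel": [0,0,25],"rotation": [0,0,0]},{"gripper": 85,"travel": [0,0,25],"rotation": [0,0,0]},{"gripper": 85,"travel": [0,0,25],"rotation": [0,0,0]},{"gripper": 85,"travel": [0,0,20],"rotation": [0,0,0]},{"gripper": 85,"travel": [0,0,15],"rotation": [0,0,0]},{"gripper": 85,"travel": [0,0,12],"rotation": [0,0,0]},{"gripper": 85,"travel": [0,0,8],"rotation": [0,0,0]},{"gripper": 85,"travel": [0,0,0],"rotation": [0,0,0]}]'

```text
t: 3.45
tcp_pos: [0.4815, -0.1848, 0.0748]
tool_rot: [0.299, 0.954, 0.0, -0.002]
force: [-0.5, 0.1, 0.5]
finger_gap: 1.002
```

send_rows --motion '[{"gripper": 40,"travel": [0,0,0],"rotation": [0,0,0]},{"gripper": 30,"travel": [0,0,0],"rotation": [0,0,0]},{"gripper": 24,"travel": [0,0,0],"rotation": [0,0,0]},{"gripper": 20,"travel": [0,0,0],"rotation": [0,0,0]},{"gripper": 17,"travel": [0,0,0],"rotation": [0,0,0]},{"gripper": 14,"travel": [0,0,0],"rotation": [0,0,0]},{"gripper": 10,"travel": [0,0,0],"rotation": [0,0,0]},{"gripper": 8,"travel": [0,0,0],"rotation": [0,0,0]},{"gripper": 8,"travel": [0,0,0],"rotation": [0,0,0]},{"gripper": 8,"travel": [0,0,0],"rotation": [0,0,0]}]'

```text
t: 4.28
tcp_pos: [0.4827, -0.1857, 0.0773]
tool_rot: [0.299, 0.954, -0.0, 0.001]
force: [-1.9, -0.3, 5.7]
finger_gap: 0.232
```

```bash
python3 -c "
from m import *
st()"
```

```text
t 4.2833 tcp [ 0.4827 -0.1857  0.0773] alpha 145.2551096353246 zaxis [ 0.0012 -0.001  -1.    ] F [-1.8544 -0.2745  5.6693] T [0.0396 0.1419 0.0079] gap 19.80190983871221 q [-0.5834  0.6288  1.8293 -0.0003  0.6819 -1.5476]
```

send_rows --motion '[{"gripper": 5,"travel": [0,0,0],"rotation": [0,0,0]},{"gripper": 5,"travel": [0,0,0],"rotation": [0,0,0]},{"gripper": 5,"travel": [0,0,0],"rotation": [0,0,0]},{"gripper": 5,"travel": [0,0,0],"rotation": [0,0,0]},{"gripper": 5,"travel": [0,0,0],"rotation": [0,0,0]}]'

```text
t: 4.7
tcp_pos: [0.4827, -0.1857, 0.0772]
tool_rot: [0.299, 0.954, -0.0, 0.001]
force: [-1.7, -1.0, 5.3]
finger_gap: 0.23
```

```bash
python3 -c "
from m import *
st()
a=snap('scene','s2');b=snap('top','t2')
o=np.hstack([cv2.resize(a[110:250,270:420],(400,373)),cv2.resize(b[160:250,292:388],(398,373))]);cv2.imwrite('pics/c2.png',o)"
```

```text
t 4.7 tcp [ 0.4827 -0.1857  0.0772] alpha 145.25400696507245 zaxis [ 0.0011 -0.0009 -1.    ] F [-1.6867 -1.0456  5.2838] T [-0.0206  0.1798  0.0033] gap 19.602157451479567 q [-0.5834  0.6289  1.8293 -0.0003  0.682  -1.5476]
```

View pics/c2.png

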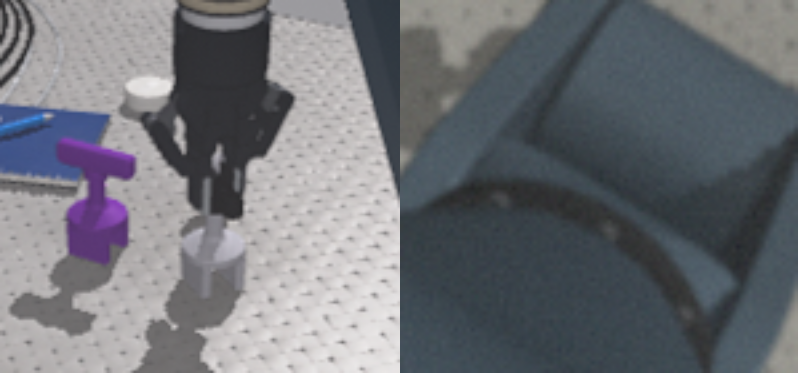

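send_rows --motion '[{"gripper": 5,"travel": [0,0,-4],"rotation": [0,0,0]},{"gripper": 5,"travel": [0,0,-10],"rotation": [0,0,0]},{"gripper": 5,"travel": [0,0,-16],"rotation": [0,0,0]},{"gripper": 5,"travel": [0,0,-20],"rotation": [0,0,0]},{"gripper": 5,"travel": [0,0,-16],"rotation": [0,0,0]},{"gripper": 5,"travel": [0,0,-10],"rotation": [0,0,0]},{"gripper": 5,"travel": [0,0,-4],"rotation": [0,0,0]},{"gripper": 5,"travel": [0,0,0],"rotation": [0,0,0]}]'

```text
t: 5.47
tcp_pos: [0.4828, -0.1855, 0.1573]
tool_rot: [0.299, 0.954, -0.0, 0.001]
force: [-1.5, 0.2, -3.3]
finger_gap: 0.234
```

send_rows --motion '[{"gripper": 5,"travel": [5,11,0],"rotation": [0,0,0]},{"gripper": 5,"travel": [10,21.3,0],"rotation": [0,0,0]},{"gripper": 5,"travel": [12,25.6,0],"rotation": [0,0,0]},{"gripper": 5,"travel": [12,25.6,0],"rotation": [0,0,0]},{"gripper": 5,"travel": [12,25.6,0],"rotation": [0,0,0]},{"gripper": 5,"travel": [12,25.6,0],"rotation": [0,0,0]},{"gripper": 5,"travel": [12,25.6,0],"rotation": [0,0,0]},{"gripper": 5,"travel": [12,25.6,0],"rotation": [0,0,0]},{"gripper": 5,"travel": [12,25.6,0],"rotation": [0,0,0]},{"gripper": 5,"travel": [12,25.6,0],"rotation": [0,0,0]},{"gripper": 5,"travel": [9,19.2,0],"rotation": [0,0,0]},{"gripper": 5,"travel": [5,10.7,0],"rotation": [0,0,0]}]'

```text
t: 6.47
tcp_pos: [0.5306, 0.1086, 0.155]
tool_rot: [0.297, 0.955, 0.0, -0.002]
force: [0.4, -0.5, -3.4]
finger_gap: 0.23
```

send_rows --motion '[{"gripper": 5,"travel": [0,0,0],"rotation": [0,0,3]},{"gripper": 5,"travel": [0,0,0],"rotation": [0,0,6]},{"gripper": 5,"travel": [0,0,0],"rotation": [0,0,6]},{"gripper": 5,"travel": [0,0,0],"rotation": [0,0,6]},{"gripper": 5,"travel": [0,0,0],"rotation": [0,0,7]},{"gripper": 5,"travel": [0,0,0],"rotation": [0,0,7]},{"gripper": 5,"travel": [0,0,0],"rotation": [0,0,6]},{"gripper": 5,"travel": [0,0,0],"rotation": [0,0,6]},{"gripper": 5,"travel": [0,0,0],"rotation": [0,0,6]},{"gripper": 5,"travel": [0,0,0],"rotation": [0,0,5]},{"gripper": 5,"travel": [0,0,0],"rotation": [0,0,2.7]},{"gripper": 5,"travel": [0,0,0],"rotation": [0,0,0]}]'

```text
t: 7.47
tcp_pos: [0.5308, 0.1053, 0.1553]
tool_rot: [0.74, 0.672, -0.001, -0.001]
force: [-0.4, 1.0, -2.2]
finger_gap: 0.229
```

```bash
python3 -c "
from m import *
st([.532,.1047,.093])
a=snap('scene','s3');b=snap('top','t3')
o=np.hstack([cv2.resize(a[180:320,180:330],(400,373)),cv2.resize(b[150:250,165:271],(398,373))]);cv2.imwrite('pics/c3.png',o)"
```

```text
t 7.4667 tcp [0.5308 0.1053 0.1553] alpha 84.49565741727348 zaxis [-0.0026 -0.0001 -1.    ] F [-0.3904  1.0004 -2.217 ] T [ 0.0082  0.0413 -0.0312] gap 19.539186175457914 q [-0.0107  0.522   1.7155 -0.0002  0.9068  0.0854]
tool-shift mm [-0.4299  1.3685 62.3111]
```

View pics/c3.png

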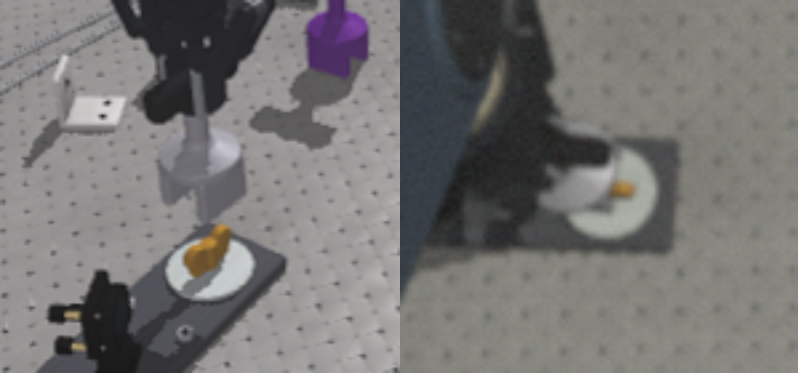

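The driver hangs upright and the slot looks parallel to the wings. Before lowering, I check the driver's axis in the scene picture. Its stem is near full-image u≈254 and its foot is centred near u≈255.5.

Run:
```python
from m import *
for z in (.078,.11,.12,.14): print(z,proj('scene',[.5308,.1053,z]),proj('scene',[.5315,.1052,z]),proj('top',[.5308,.1053,z]))
s=cv2.imread('pics/s3.png').astype(int); V=s.max(2); S=s.max(2)-s.min(2)
for v in range(208,262,4): print(v,V[v,232:280:1].tolist())
```

```text
0.078 [255.1159 254.3798] [254.8364 254.2269] [213.6615 197.4726]
0.11 [253.606  240.5138] [253.3211 240.364 ] [209.8606 195.1001]
0.12 [253.1201 236.0552] [252.8335 235.9065] [208.6119 194.3208]
0.14 [252.1273 226.9511] [251.8372 226.8047] [206.0207 192.7038]
208 [152, 149, 151, 154, 160, 126, 73, 64, 97, 94, 56, 37, 41, 44, 45, 47, 48, 50, 44, 74, 102, 108, 105, 76, 43, 45, 43, 43, 43, 43, 44, 42, 38, 31, 43, 89, 141, 156, 154, 154, 153, 154, 154, 154, 155, 155, 155, 156]
212 [158, 151, 118, 95, 93, 70, 43, 34, 38, 39, 45, 48, 47, 45, 42, 41, 39, 38, 35, 55, 94, 107, 102, 83, 55, 42, 44, 43, 43, 44, 43, 39, 67, 129, 156, 154, 149, 148, 153, 136, 128, 144, 152, 153, 154, 154, 155, 157]
216 [94, 69, 38, 38, 39, 39, 40, 44, 43, 42, 40, 39, 38, 37, 37, 38, 38, 38, 37, 35, 85, 108, 105, 103, 74, 41, 45, 44, 43, 44, 45, 42, 49, 113, 141, 146, 150, 152, 153, 153, 149, 149, 154, 154, 154, 155, 157, 160]
220 [92, 79, 52, 37, 38, 38, 40, 39, 38, 39, 38, 39, 37, 37, 37, 37, 38, 38, 36, 38, 58, 96, 106, 103, 84, 55, 43, 43, 42, 51, 88, 140, 157, 156, 152, 149, 151, 153, 155, 152, 149, 135, 108
[... 1746 characters left out ...]
153, 155, 156, 128, 107, 112, 108, 103, 102, 101, 99, 101, 100, 110, 142, 133, 109, 110, 117, 111, 105, 103, 101, 101, 102, 102, 102, 102, 102, 102, 102, 101, 100, 100, 98, 127, 149, 151, 151, 150, 147, 145, 145]
256 [148, 141, 135, 145, 150, 149, 150, 152, 156, 136, 119, 118, 118, 117, 143, 156, 154, 154, 156, 152, 151, 128, 108, 110, 113, 107, 102, 103, 103, 102, 102, 101, 101, 99, 99, 114, 129, 134, 145, 152, 151, 150, 150, 151, 152, 153, 151, 151]
260 [147, 146, 149, 150, 152, 153, 154, 153, 153, 152, 144, 126, 139, 151, 152, 153, 152, 152, 152, 150, 148, 129, 107, 107, 114, 108, 101, 101, 100, 100, 114, 139, 147, 147, 148, 148, 147, 145, 147, 144, 142, 144, 146, 147, 146, 146, 140, 135]
```

The stem and flange sit 1–1.5 px right of where the TCP predicts. The washer showed the same bias in this camera, so the two agree relative to each other to about 2 mm, against a slot clearance of 7.5 mm. Lowering.

send_rows --motion '[{"gripper": 5,"travel": [-0.4,1,8],"rotation": [0,0,0]},{"gripper": 5,"travel": [0,0,10],"rotation": [0,0,0]},{"gripper": 5,"travel": [0,0,8],"rotation": [0,0,0]},{"gripper": 5,"travel": [0,0,6],"rotation": [0,0,0]},{"gripper": 5,"travel": [0,0,5],"rotation": [0,0,0]},{"gripper": 5,"travel": [0,0,5],"rotation": [0,0,0]},{"gripper": 5,"travel": [0,0,4],"rotation": [0,0,0]},{"gripper": 5,"travel": [0,0,0],"rotation": [0,0,0]}]'

```text
t: 8.23
tcp_pos: [0.5323, 0.1048, 0.1094]
tool_rot: [0.74, 0.673, -0.001, -0.001]
force: [-0.5, -0.6, -2.6]
finger_gap: 0.231
```

send_rows --motion '[{"gripper": 5,"travel": [0,0,4],"rotation": [0,0,0]},{"gripper": 5,"travel": [0,0,4],"rotation": [0,0,0]},{"gripper": 5,"travel": [0,0,3],"rotation": [0,0,0]},{"gripper": 5,"travel": [0,0,2],"rotation": [0,0,0]},{"gripper": 5,"travel": [0,0,1],"rotation": [0,0,0]},{"gripper": 5,"travel": [0,0,1],"rotation": [0,0,0]},{"gripper": 5,"travel": [0,0,0],"rotation": [0,0,0]}]'

```text
t: 8.82
tcp_pos: [0.5328, 0.1048, 0.0952]
tool_rot: [0.74, 0.673, -0.0, -0.0]
force: [0.0, -0.1, -2.3]
finger_gap: 0.229
```

```bash
python3 -c "
from m import *
st([.532,.1047,.093])
a=snap('scene','s4');b=snap('top','t4')
o=np.hstack([cv2.resize(a[200:320,190:318],(400,373)),cv2.resize(b[150:250,165:271],(398,373))]);cv2.imwrite('pics/c4.png',o)"
```

```text
t 8.8167 tcp [0.5328 0.1048 0.0952] alpha 84.55756661252028 zaxis [-0.0001  0.     -1.    ] F [ 0.0172 -0.074  -2.3404] T [-0.0447 -0.0013 -0.0054] gap 19.551217328255543 q [-0.0116  0.6196  1.7538  0.      0.7683  0.0834]
tool-shift mm [-0.1995 -0.7712  2.1982]
```

View pics/c4.png

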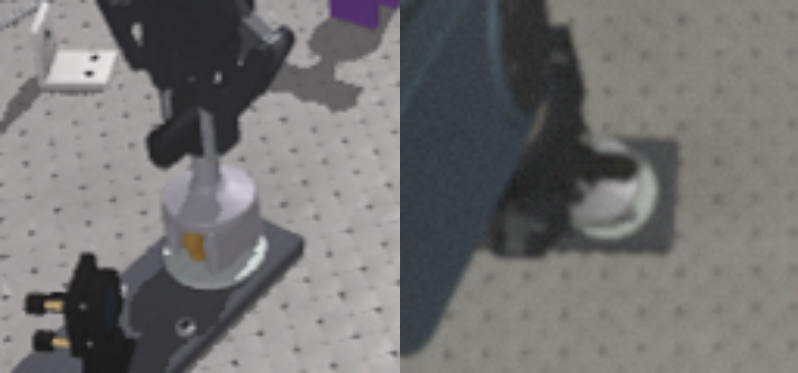

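The wing shows inside the slot at crop (193,245), with no contact force, and the foot is about 2 mm above the washer. I'll seat it.

send_rows --motion '[{"gripper": 5,"travel": [0,0,1],"rotation": [0,0,0]},{"gripper": 5,"travel": [0,0,1],"rotation": [0,0,0]},{"gripper": 5,"travel": [0,0,0.5],"rotation": [0,0,0]},{"gripper": 5,"travel": [0,0,0],"rotation": [0,0,0]}]'

```text
t: 9.25
tcp_pos: [0.5329, 0.1049, 0.0933]
tool_rot: [0.74, 0.673, 0.0, 0.0]
force: [-1.3, -0.3, 3.1]
finger_gap: 0.23
```

```bash
python3 -c "
from m import *
st()"
```

```text
t 9.25 tcp [0.5329 0.1049 0.0933] alpha 84.55514107420329 zaxis [ 0.0005  0.0001 -1.    ] F [-1.3364 -0.2674  3.0835] T [0.0171 0.2162 0.017 ] gap 19.65533478508742 q [-0.0115  0.6228  1.7549  0.0001  0.7635  0.0835]
```

Seated: the vertical force went from −2.3 to +3.1 N at TCP z = 0.0933, as expected. I start the clockwise turn and watch the torque for where the slot takes up the wings.

send_rows --motion '[{"gripper": 5,"travel": [0,-0.7,0],"rotation": [0,0,2]},{"gripper": 5,"travel": [0,0,0],"rotation": [0,0,4]},{"gripper": 5,"travel": [0,0,0],"rotation": [0,0,4]},{"gripper": 5,"travel": [0,0,0],"rotation": [0,0,0]}]'

```text
t: 9.58
tcp_pos: [0.5333, 0.1049, 0.0933]
tool_rot: [0.796, 0.605, 0.001, 0.001]
force: [0.1, 0.3, 0.8]
finger_gap: 0.228
```

```bash
python3 -c "
from m import *
st()"
```

```text
t 9.5833 tcp [0.5333 0.1049 0.0933] alpha 74.49479596315962 zaxis [ 0.0028  0.     -1.    ] F [0.0899 0.252  0.7654] T [-0.0235 -0.2395  0.007 ] gap 19.481545499620932 q [-0.0114  0.6226  1.7557  0.0001  0.7605  0.2591]
```

send_rows --motion '[{"gripper": 5,"travel": [0,0,0],"rotation": [0,0,4]},{"gripper": 5,"travel": [0,0,0],"rotation": [0,0,4]},{"gripper": 5,"travel": [0,0,0],"rotation": [0,0,0]}]'

```text
t: 9.83
tcp_pos: [0.5325, 0.105, 0.0932]
tool_rot: [0.836, 0.549, 0.0, 0.0]
force: [0.1, -0.2, 3.4]
finger_gap: 0.227
```

```bash
python3 -c "
from m import *
st()"
```

```text
t 9.8333 tcp [0.5325 0.105  0.0932] alpha 66.5980621709413 zaxis [ 0.001 -0.    -1.   ] F [ 0.1433 -0.1906  3.3892] T [-0.0633 -0.0412 -0.0262] gap 19.408169786579027 q [-0.0114  0.6224  1.7563  0.      0.7618  0.3971]
```

send_rows --motion '[{"gripper": 5,"travel": [0,0,0],"rotation": [0,0,4]},{"gripper": 5,"travel": [0,0,0],"rotation": [0,0,4]},{"gripper": 5,"travel": [0,0,0],"rotation": [0,0,0]}]'

```text
t: 10.08
tcp_pos: [0.5312, 0.1052, 0.0933]
tool_rot: [0.872, 0.49, -0.001, -0.001]
force: [-1.6, 0.9, 5.6]
finger_gap: 0.23
```

```bash
python3 -c "
from m import *
st()"
```

```text
t 10.0833 tcp [0.5312 0.1052 0.0933] alpha 58.639748373841364 zaxis [-0.0015  0.0003 -1.    ] F [-1.592   0.9239  5.6263] T [ 0.1583  0.3074 -0.0033] gap 19.63243559852379 q [-0.011   0.6219  1.7575  0.0005  0.7638  0.536 ]
```

send_rows --motion '[{"gripper": 5,"travel": [0,0,0],"rotation": [0,0,4]},{"gripper": 5,"travel": [0,0,0],"rotation": [0,0,4]},{"gripper": 5,"travel": [0,0,0],"rotation": [0,0,4]},{"gripper": 5,"travel": [0,0,0],"rotation": [0,0,4]},{"gripper": 5,"travel": [0,0,0],"rotation": [0,0,4]},{"gripper": 5,"travel": [0,0,0],"rotation": [0,0,4]},{"gripper": 5,"travel": [0,0,0],"rotation": [0,0,4]},{"gripper": 5,"travel": [0,0,0],"rotation": [0,0,4]},{"gripper": 5,"travel": [0,0,0],"rotation": [0,0,4]},{"gripper": 5,"travel": [0,0,0],"rotation": [0,0,4]},{"gripper": 5,"travel": [0,0,0],"rotation": [0,0,0]}]'

```text
t: 11.0
tcp_pos: [0.5314, 0.1057, 0.0934]
tool_rot: [0.987, 0.162, -0.0, -0.001]
force: [-2.3, 2.4, 5.8]
finger_gap: 0.224
```

```bash
python3 -c "
from m import *
st()
a=snap('scene','s5');b=snap('top','t5')
o=np.hstack([cv2.resize(a[200:320,190:318],(400,373)),cv2.resize(b[150:250,165:271],(398,373))]);cv2.imwrite('pics/c5.png',o)"
```

```text
t 11.0 tcp [0.5314 0.1057 0.0934] alpha 18.618045234760906 zaxis [-0.0011  0.0011 -1.    ] F [-2.3367  2.4385  5.7711] T [0.4859 0.3453 0.0813] gap 19.127656215360012 q [-0.0107  0.6218  1.7573  0.0015  0.7636  1.2341]
```

View pics/c5.png

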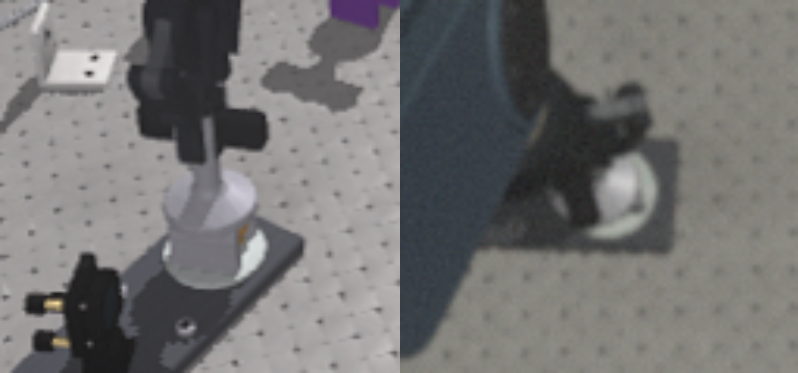

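The driver stays upright and seated, the wing shows in the slot at crop (243,235), and the reaction torque is about 0.08 N m. I continue by about 44°.

send_rows --motion '[{"gripper": 5,"travel": [0,0,0],"rotation": [0,0,4]},{"gripper": 5,"travel": [0,0,0],"rotation": [0,0,4]},{"gripper": 5,"travel": [0,0,0],"rotation": [0,0,4]},{"gripper": 5,"travel": [0,0,0],"rotation": [0,0,4]},{"gripper": 5,"travel": [0,0,0],"rotation": [0,0,4]},{"gripper": 5,"travel": [0,0,0],"rotation": [0,0,4]},{"gripper": 5,"travel": [0,0,0],"rotation": [0,0,4]},{"gripper": 5,"travel": [0,0,0],"rotation": [0,0,4]},{"gripper": 5,"travel": [0,0,0],"rotation": [0,0,4]},{"gripper": 5,"travel": [0,0,0],"rotation": [0,0,4]},{"gripper": 5,"travel": [0,0,0],"rotation": [0,0,4]},{"gripper": 5,"travel": [0,0,0],"rotation": [0,0,0]}]'

```text
t: 12.1
tcp_pos: [0.5322, 0.1054, 0.0934]
tool_rot: [0.976, -0.219, 0.0, -0.0]
force: [-1.4, 2.3, 4.4]
finger_gap: 0.226
```

```bash
python3 -c "
from m import *
st()
a=snap('scene','s6');b=snap('top','t6')
o=np.hstack([cv2.resize(a[200:320,190:318],(400,373)),cv2.resize(b[150:250,165:271],(398,373))]);cv2.imwrite('pics/c6.png',o)"
```

```text
t 12.1 tcp [0.5322 0.1054 0.0934] alpha -25.341886084983816 zaxis [ 0.0006  0.0006 -1.    ] F [-1.434   2.2722  4.3983] T [0.3201 0.1378 0.0129] gap 19.274017712695414 q [-0.0109  0.6221  1.7566  0.0008  0.7623  2.0016]
```

View pics/c6.png

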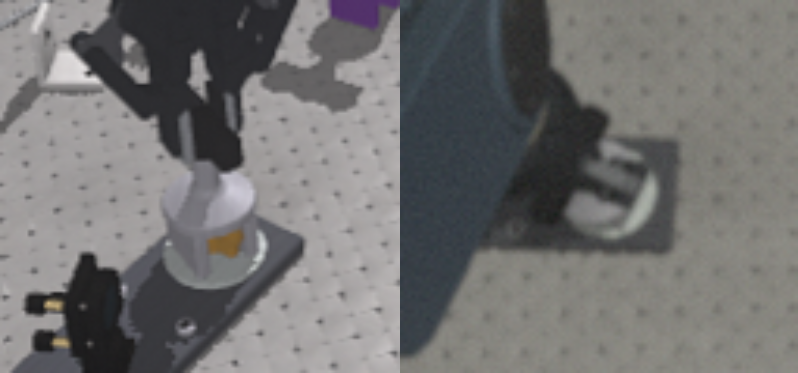

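The foot is still seated and square, with the wing's end in the slot near full-image (262,278). I'll estimate the screw angle from that end.

Run:
```python
from m import *
s=cv2.imread('pics/s6.png');h=cv2.cvtColor(s,cv2.COLOR_BGR2HSV)
m=((h[...,1]>120)&(h[...,0]<28)&(h[...,0]>8)&(h[...,2]>60)).astype(np.uint8)
print(blob(s,m,(240,255,285,295)))
s0=cv2.imread('pics/s0.png');h=cv2.cvtColor(s0,cv2.COLOR_BGR2HSV)
m0=((h[...,1]>120)&(h[...,0]<28)&(h[...,0]>8)&(h[...,2]>60)).astype(np.uint8); print(blob(s0,m0,(240,255,285,295)), proj('scene',[.5318,.1052,.03]))
for f in range(-30,25,5):
  a=np.radians(f); print(f,proj('scene',[.5318-.022*np.cos(a),.1052-.022*np.sin(a),.03]))
```

```text
(array([261.9423, 278.0192]), ((261.5, 277.5), (7.0, 9.0), 90.0), array([257, 274,  10,   8,  52], dtype=int32))
(array([257.514 , 273.8603]), ((258.5807800292969, 273.6038513183594), (10.61240005493164, 20.69856834411621), 52.12501525878906), array([249, 265,  17,  19, 179], dtype=int32)) [256.8588 273.8909]
-30 [261.7301 280.9577]
-25 [262.6628 280.5547]
-20 [263.5485 280.1009]
-15 [264.3802 279.6004]
-10 [265.1514 279.0571]
-5 [265.8564 278.4756]
0 [266.4898 277.8608]
5 [267.0471 277.2175]
10 [267.5242 276.551 ]
15 [267.9179 275.8666]
20 [268.2256 275.1698]
```

send_rows --motion '[{"gripper": 22,"travel": [0,0,0],"rotation": [0,0,0]},{"gripper": 30,"travel": [0,0,0],"rotation": [0,0,0]},{"gripper": 50,"travel": [0,0,0],"rotation": [0,0,0]},{"gripper": 85,"travel": [0,0,0],"rotation": [0,0,0]},{"gripper": 85,"travel": [0,0,0],"rotation": [0,0,0]},{"gripper": 85,"travel": [0,0,0],"rotation": [0,0,0]},{"gripper": 85,"travel": [0,0,0],"rotation": [0,0,0]},{"gripper": 85,"travel": [0,0,0],"rotation": [0,0,0]}]'

```text
t: 12.87
tcp_pos: [0.5321, 0.1048, 0.0927]
tool_rot: [0.975, -0.22, -0.0, 0.0]
force: [-0.4, 0.1, 0.7]
finger_gap: 0.997
```

send_rows --motion '[{"gripper": 85,"travel": [0,0,-5],"rotation": [0,0,0]},{"gripper": 85,"travel": [0,0,-10],"rotation": [0,0,0]},{"gripper": 85,"travel": [0,0,-20],"rotation": [0,0,0]},{"gripper": 85,"travel": [0,0,-30],"rotation": [0,0,0]},{"gripper": 85,"travel": [0,0,-30],"rotation": [0,0,0]},{"gripper": 85,"travel": [0,0,-30],"rotation": [0,0,0]},{"gripper": 85,"travel": [0,30,0],"rotation": [0,0,0]},{"gripper": 85,"travel": [12,35,0],"rotation": [0,0,0]},{"gripper": 85,"travel": [12,35,0],"rotation": [0,0,0]},{"gripper": 85,"travel": [12,35,0],"rotation": [0,0,0]},{"gripper": 85,"travel": [12,35,0],"rotation": [0,0,0]},{"gripper": 85,"travel": [0,0,0],"rotation": [0,0,0]}]'

```text
t: 13.87
tcp_pos: [0.5029, -0.0753, 0.2191]
tool_rot: [0.975, -0.223, 0.002, 0.002]
force: [-0.4, -0.3, -0.1]
finger_gap: 0.994
```

```bash
python3 -c "
from m import *
st()
a=snap('scene','s7');b=snap('top','t7')
o=np.hstack([cv2.resize(a[200:320,190:318],(400,373)),cv2.resize(b[150:250,165:271],(398,373))]);cv2.imwrite('pics/c7.png',o)
h=cv2.cvtColor(b,cv2.COLOR_BGR2HSV)
x0,y0,x1,y1=195,178,235,222
m=(h[...,2]<48).astype(np.uint8);print(blob(b,m,(x0,y0,x1,y1)))
"
```

```text
t 13.8667 tcp [ 0.5029 -0.0753  0.2191] alpha -25.76497063067508 zaxis [ 0.0027 -0.0039 -1.    ] F [-0.3999 -0.3487 -0.1203] T [-0.0063 -0.0201  0.0249] gap 84.8912434511426 q [-0.367   0.387   1.737  -0.0031  1.0137  1.6551]
(array([225., 178.]), ((225.0, 178.0), (0.0, 0.0), 0.0), array([225, 178,   1,   1,   1], dtype=int32))
```

View pics/c7.png

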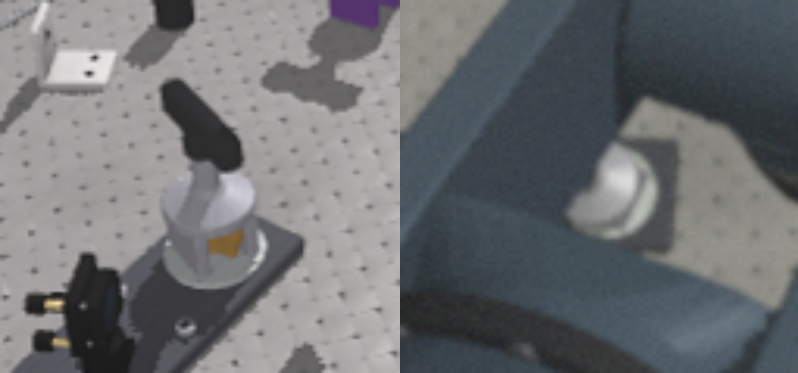

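The driver stands upright on the washer with the wing in its slot. The arm blocks the top view, so I clear it to measure the bar from above.

send_rows --motion '[{"gripper": 85,"travel": [0,35,0],"rotation": [0,0,0]},{"gripper": 85,"travel": [0,35,0],"rotation": [0,0,0]},{"gripper": 85,"travel": [0,35,0],"rotation": [0,0,0]},{"gripper": 85,"travel": [0,35,0],"rotation": [0,0,0]},{"gripper": 85,"travel": [0,35,0],"rotation": [0,0,0]},{"gripper": 85,"travel": [0,35,0],"rotation": [0,0,0]},{"gripper": 85,"travel": [0,35,0],"rotation": [0,0,0]},{"gripper": 85,"travel": [0,35,0],"rotation": [0,0,0]},{"gripper": 85,"travel": [0,35,0],"rotation": [0,0,0]},{"gripper": 85,"travel": [0,35,0],"rotation": [0,0,0]},{"gripper": 85,"travel": [0,0,0],"rotation": [0,0,0]}]'

```text
t: 14.88
tcp_pos: [0.3515, -0.3907, 0.2187]
tool_rot: [0.975, -0.222, 0.001, 0.003]
force: [0.5, 0.8, -0.0]
finger_gap: 0.996
```

```bash
python3 -c "
from m import *
st()
p,q=onplane('scene',246,229.6,.111),onplane('scene',263.6,250.8,.111);print(p,q,np.degrees(np.arctan2(*(p-q)[[1,0]])))
a=snap('scene','s8');b=snap('top','t8')
o=np.hstack([cv2.resize(a[200:320,190:318],(400,373),interpolation=2),cv2.resize(b[165:235,180:255],(398,373),interpolation=2)]);cv2.imwrite('pics/c8.png',o)
"
```

```text
t 14.8833 tcp [ 0.3515 -0.3907  0.2187] alpha -25.609235508891054 zaxis [ 0.0013 -0.0058 -1.    ] F [ 0.5057  0.7763 -0.041 ] T [-0.031  -0.0007  0.0089] gap 85.02874984754231 q [-1.0499  0.409   1.6985 -0.0021  1.0284  0.9689]
[0.5614 0.087  0.111 ] [0.4979 0.1209 0.111 ] -28.077124199007535
```

View pics/c8.png

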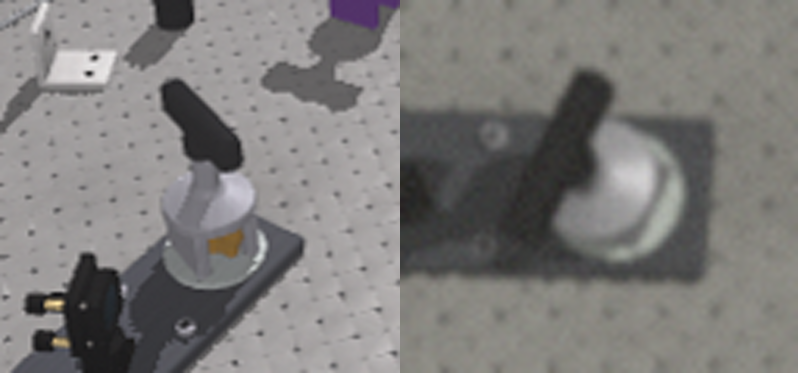

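```bash
python3 -c "
from station import manip
print(manip.sign_off())"
```

```text
the job is handed in; nothing more can be done
None
```

I gripped the T-driver by its bar and lowered it over the wing screw with the wings in the slot. I turned it about 110° clockwise, let go and backed the arm away. That is about 20° of slot play plus roughly a quarter turn of the screw. I handed the job in at about 15 s.

- **Seating:** contact came at the expected height (TCP z 0.093). The wing was visible in the slot before, during and after the turn.
- **Final state:** after release the driver stood upright on the washer with its bar at about −26°, matching the tool's commanded angle. The arm was clear and touching nothing. I never went near the round-knobbed or purple drivers.
- **Screw angle, not measured directly:** the roughly 90° comes from the driver's turn minus the play, good to about 5°. The visible wing end agreed only roughly, because the jaws partly hide it.
- **Readings that disagreed:**
  - The closed gripper read about 19.5 mm on the 16 mm bar, but the grip held.
  - The scene camera placed things 2–5 mm off the top camera's positions.
  - The wrist torque was too noisy to show when the slot took up the wings.

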